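Move the lift-off door to the showcase with the bird

ROBOT

A 6-joint arm with a two-finger parallel gripper is mounted at the origin on a cart in front of the work surface, level with it; the furniture and walls round the work are solid. World frame = base frame: x ahead of the robot, y to its left, z up, the work surface at z = 0. Lengths are in mm, angles in rad, forces in N, time in s.
With the tool pointing down it reaches from about 350 to 875 mm from the base axis. Payload 4.2 kg.
Tool frame: the origin (TCP) lies midway between the tips of the shut fingers; the grasp point (between the pads) lies 19 mm behind it (arm.grasp_offset is the distance from the TCP to the grasp point, in mm); z points along the fingers, y is the line along which they close (so a half turn about z gives the same grasp; the last joint's range is limited). The gripper opens to 85 mm and grips with 20 to 120 N. Pads are 22 mm wide; open, the fingers measure 114 mm over their backs; the gripper's body (76 mm by 85 mm) begins 54 mm behind the grasp point. The pads swing forward as they close: fully open they stand 13 mm farther back than shut.
Start: joints at [1.415, 0.385, 0.008, 0, -1.194, -0.259], TCP at [251.846, 571.99, 192.312] pointing down, gripper open.
Joint ranges: [-3.14, 3.14], [-1.21, 2.06], [-1.07, 1.41], [-3.16, 2.05], [-2.99, -0.16], [-3.1, 3.1]. Speed limits (rad/s): [2.79, 2.79, 3.14, 3.14, 3.14, 3.14].

INTERFACE

Orientations are given as a unit quaternion [x, y, z, w].
In Python, from bench import arm gives the robot as it stands. The module is installed in compiled form; this text tells all that it offers.
- The arm moves only by the tool servo_tool, never from a script. Its argument "increments" is a list of rows, each a list of 7 numbers: the opening, from 0 (shut) to 1 (fully open), then the shift along the tool's x, y, z in m, then the turn, a rotation vector about the tool's x, y, z in degrees. In form: [[grip, x, y, z, ax, ay, az], ...]. A call has 1 to 12 rows; each row is the pose to reach, as a shift and turn from the pose commanded when the call began, along the tool's axes at that moment; what a row does not reach only later rows make up. A row lasts 1/8 s, in which the tool goes at most 62.5 mm and 10.7 degrees, less where a joint would pass 70% of its speed; a pose out of reach is approached as far as the arm can. A call with a gripper value outside its range is refused whole. The fingers move at their own pace and stop on an object; the grip force is fixed at half the most. Time passes only in rows, so rows that repeat a pose let the fingers close. It gives the time, the measured TCP pose, the force, the opening and the grip force at its end, in the units of the state.
- arm.read_state(): the state, without advancing time (a new reading comes with each control period).
- arm.get_image(name): name is "side" or "top"; returns a dict with "color" (420x560x3 uint8, red, green, blue), "fx", "fy", "cx", "cy" (pixels), "k1" (the pictures are not rectified: a ray, as slopes to the right and down, at radius r is drawn at 1 + k1 r^2 times it, then the intrinsics apply), "rvec" (rotation vector, rad) and "tvec" (3), from world to camera coordinates, as OpenCV has them. Camera axes: x right, y down, z forward; pixel columns grow to the right and rows downward; lengths in mm; the calibration is good to about 2 mm. A picture is of the moment at which its call begins. There is no depth.
- arm.job_done(): hands the job in; it is judged then, once.
Trained networks look in the newest picture that a camera, given by its name, has taken for a name from the list of things; names that differ only in an ending like _2 or _b are one class to them, and where a whole thing is asked for, a point or a joint stands for the part that bears it (a point fixed in the world has none). Each returns a list of dicts, best first, with "p" (0 to 1); they miss things now and then, are a little off and sometimes report something else, mostly with a low value. They report only what shows in the picture. A call takes as long as a camera call.
- arm.look_for(camera, thing): "box" ([centre column, centre row, width, height] in pixels, round what is visible of it).
- arm.spot_point(camera, thing): "centre" ([column, row] in pixels: a listed point, or the origin of a listed thing).
The state is a dict: "clock": time; "joints": joint angles; "joint_vel": joint speeds; "joint_efforts": joint torques, N m; "position": TCP position; "ee_rot": TCP orientation; "contact_force": force on the tool from outside, world axes, zero at the start; "wrist_torque": the same for the moment, N m; "gripper_width": finger opening in mm; "grasp_force": force on a finger pad.
Only numpy, scipy, OpenCV 4.12 (cv2) and the standard library are available. Lean on these libraries where they do the work, as an engineer would, in place of code of your own. Each camera call takes 0.05 s, during which the arm holds its last target. There are 200 camera calls.

TASK

The bird has been moved to the other little showcase, so its dust door must follow. Squeeze the two upright tabs on the door's head together to draw in its sprung hinge pins, lift the door off the empty showcase, and hang it in front of the bird: lower it between the steel ears a little high, let the pins out, then press the head down gently until both pins snap fully out into the holes in the ears. Leave the door hanging upright by its pins, knob outwards, and do not disturb the bird or the things standing about.

Things in the scene. Friction and masses are not known exactly. Their poses are not given: they have to be found in the camera images.
- door: Lift-off door, 120 mm wide (y), 14 mm thick (x), 108 mm high, 0.16 to 0.25 kg: aluminium head rail over a wooden frame with clear pane and small brass knob in front. Origin: on its hinge line (axis of both pins), midway across; x to its back (into the case), y along the hinge line, z up. Rail top 8 mm above the origin, lower edge 100 mm below, back face 7 mm behind.
- door_tabs (a point): Midway between the two upright steel tabs on the pins, 30 mm above the hinge line: where to squeeze. Tabs: 20 mm along x, 5 mm thick along y, from 10 to 38 mm above the hinge line; 52 mm over their outer faces at rest, 35 mm when squeezed to the stops, which draws both pins in 1 mm behind the door's ends. Squeezed, they also carry the door.
- door_rail (a point): Middle of the head rail's top face, 8 mm above the hinge line. Outside the tabs, from 27 to 60 mm either side of the middle, the rail is bare and flat: the place to press down on with open fingertips.
- pin_left (a joint): How far the door's pin at +y is drawn in (m): 0 = fully out, 7.5 mm past the door's end, as when in a hole; 0.0085 = fully in. Pressed on the flat of an ear beside a hole it reads 0.0035 to 0.0075. Round steel pin, 6 mm thick, flat end with a 0.7 mm chamfer; its spring pushes 2.4 N when out, 5 N when in.
- pin_right (a joint): The same for the door's pin at -y.
- case_empty: The empty wooden showcase on which the door hangs at first, fixed: 150 mm wide, 108 mm deep with its ears, 111 mm high (ears to 137), clear top. Origin on the table under its hinge line, midway across; x into the case, y along the hinge line, z up. The front edges of top and plinth are 8 mm behind the hinge line.
- case_empty_hinge (a point): Middle of the empty case's hinge line, 115 mm above the table. The door hangs here at first, 1 mm lower (play in the holes).
- case_bird: The same showcase with the bird in it and no door; same sizes and axes. A steel ear stands out in front at each side: inner faces 62 mm from the middle (2 mm play at each end of the door), with an 8 mm round hole for a pin. Each ear reaches 22 mm above and 30 mm below its hole and 13 mm in front. With the door's back against the front edge of the top, the pins are 1 mm too far back.
- case_bird_hinge (a point): Nominal middle of the bird case's hinge line, 115 mm above the table. The ears are screwed on through upright slots, set by eye: both holes lie together up to 7 mm above or below this point; by how much must be felt. Fore-and-aft they are true; pins within about 1.5 mm slip in.
- case_bird_ears (a point): Point midway between the ears, 12 mm above the nominal hinge line. Pins let out here press on the ears' flats, whose friction holds the door up; pressing the rail down then takes some 1 to 6 N until the pins snap into the holes and the door stands firm. More than 25 N between door and case would bend the ears.
- bird: Glazed bird ornament, 36 x 64 x 45 mm, loose in the bird's case. Origin under its middle.
- tape_roll: Loose roll of brown tape, 93 mm across, 48 mm high, on the table in front. Origin under its middle.
- striped_candle: Loose striped candle jar, 61 mm across, 60 mm high, on the table in front. Origin under its middle.
- speckled_bird: Loose pale bird ornament, 36 x 64 x 45 mm, on the table in front. Origin under its middle.
- door_knob (a point): Front end of the small brass knob (11 mm across) on the door's front, 18 mm in front of and 94 mm below the hinge line, midway across. The knob must face outwards, away from the case.

How it is judged:
By the outcome, as a careful person would: the job done as asked, in the order asked, and still so for the second after the job is handed in, with the robot touching nothing.
It also fails if it takes over 45 s, if anything falls off the work surface, if the arm or the gripper's body presses on something with over 40 N, if the wrist force passes 120 N, or if a joint passes its speed limit or range.

## Working session

There is one attempt and no reset: what is moved stays moved. The work goes in short steps, Python scripts to look and compute and a tool call to move; the robot and the scene stay as the last step left them, time stands still between calls to the robot, and variables do not carry over. Pictures are saved under pics/ and viewed, at most 10 in all, crops included, and the job is handed in when it is done.

Besides the shell and the picture viewer there is one more tool, called after ">>>" as name([rows], argument=value, ...), one row to a line, values as JSON. servo_tool: Moves the arm, as the interface text tells. Its arguments: {"type":"object","properties":{"increments":{"type":"array","items":{"type":"array","items":{"type":"number"}}}},"required":["increments"]}

```bash
mkdir -p pics
cat > h.py <<'E'
import numpy as np, cv2
from scipy.spatial.transform import Rotation as R
from scipy.optimize import least_squares
from bench import arm
def cam(n):
    d=arm.get_image(n); d['R']=cv2.Rodrigues(np.array(d['rvec'],float))[0]; d['t']=np.array(d['tvec'],float).ravel(); return d
def proj(d,P):
    c=np.atleast_2d(P)@d['R'].T+d['t']; s=c[:,:2]/c[:,2:]; s=s*(1+d['k1']*(s**2).sum(1,keepdims=True))
    return s*[d['fx'],d['fy']]+[d['cx'],d['cy']]
def tri(obs):  # [(d,px)]
    f=lambda P: np.concatenate([proj(d,P)[0]-px for d,px in obs])
    r=least_squares(f,[500,0,100]); return r.x, np.abs(r.fun).max()
def onz(d,px,z):
    return least_squares(lambda q: proj(d,[q[0],q[1],z])[0]-px,[500,0]).x
E
python3 - <<'E'
from h import *
np.set_printoptions(precision=1,suppress=True)
D={n:cam(n) for n in('side','top')}
for n,d in D.items():
    cv2.imwrite(f'pics/{n}0.png',d['color'][...,::-1]); print(n,-d['R'].T@d['t'],d['fx'])
for th in ['door','door_tabs','door_rail','case_empty','case_empty_hinge','case_bird','case_bird_hinge','case_bird_ears','bird','tape_roll','striped_candle','speckled_bird','door_knob']:
    o=[]
    for n in D:
        s=arm.spot_point(n,th); print(th,n,[(np.round(x['centre'],1).tolist(),round(x['p'],2)) for x in s[:2]])
        if s: o.append((D[n],np.array(s[0]['centre'])))
    if len(o)==2: print('   ',*tri(o))
print(arm.read_state())
E
```

```text
side [ 245.8 -851.   529.4] 480.5605344342101
top [384.9 -53.2 965.7] 418.75593063062837
door side [([264.1, 182.6], 0.61), ([315.5, 244.5], 0.22)]
door top [([209.9, 218.6], 0.62)]
    [508.   54.5 117.8] 0.5455256883877269
door_tabs side [([266.0, 168.7], 0.9), ([258.6, 308.7], 0.33)]
door_tabs top [([206.0, 216.7], 0.58), ([332.1, 262.0], 0.21)]
    [510.   57.9 147.8] 0.8087504917386354
door_rail side [([266.5, 181.4], 0.87), ([215.5, 224.6], 0.35)]
door_rail top [([211.7, 218.6], 0.72)]
    [509.5  49.8 122.1] 0.5627570960884896
case_empty side [([265.4, 229.6], 0.86)]
case_empty top [([218.7, 224.1], 0.96), ([353.7, 218.3], 0.33)]
    [510.6  48.4   5.9] 0.8221109924204768
case_empty_hinge side [([267.3, 180.6], 0.67)]
case_empty_hinge top [([211.2, 215.1], 0.58)]
    [514.3  51.3 123.1] 0.6122007956750508
case_bird side [([311.1, 308.6], 0.73)]
case_bird top [([344.2, 225.1], 0.92)]
    [ 506.8 -242.5    7.3] 0.28813498864047915
case_bird_hinge side [([319.3, 252.1], 0.87)]
case_bird_hinge top [([350.7, 219.1], 0.86)]
    [ 512.5 -237.2  116.3] 3.160453489381723
case_bird_ears
[... 431 characters left out ...]
24.3 -208.4   -1.7] 1.3086213004878573
speckled_bird side [([219.1, 225.0], 0.8)]
speckled_bird top [([215.3, 229.4], 0.62)]
    [452.5  62.3  22.3] 20.215286261655052
door_knob side [([257.7, 227.4], 0.85)]
door_knob top [([216.4, 232.3], 0.96)]
    [492.4  52.6  11.8] 0.1613497412004108
{'clock': 1.4, 'joints': array([ 1.4,  0.4,  0. , -0. , -1.2, -0.3]), 'joint_vel': array([-0.,  0., -0., -0., -0.,  0.]), 'joint_efforts': array([  0. , -39.2,  18.9,   4.2,  -0. ,   0. ]), 'position': array([251.9, 572. , 192.3]), 'ee_rot': array([ 1. , -0.2, -0. ,  0. ]), 'contact_force': array([0.3, 0.6, 0.3]), 'wrist_torque': array([ 0., -0.,  0.]), 'grasp_force': 0.0, 'gripper_width': 85.8278624882535}
```

View pics/side0.png

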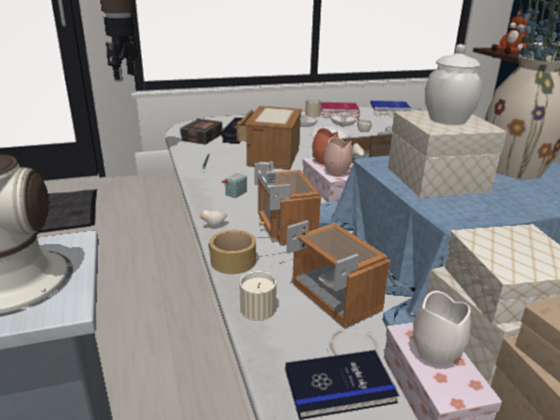

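View pics/top0.png

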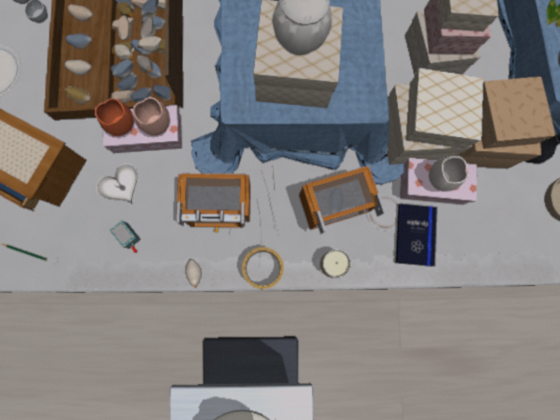

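The side view shows the empty case with the door at about (290,205) and the bird case at (340,270). The tape roll is at (233,250) and the candle at (258,296). In the top view the bird case at (340,198) is turned by about 15°, so next I'll zoom in to get the yaws.

Run:
```python
import cv2
t=cv2.imread('pics/top0.png')[155:250,165:395]; cv2.imwrite('pics/tz.png',cv2.resize(t,None,fx=3.4,fy=3.4,interpolation=cv2.INTER_CUBIC))
s=cv2.imread('pics/side0.png')[155:325,245:395]; cv2.imwrite('pics/sz.png',cv2.resize(s,None,fx=3.5,fy=3.5,interpolation=cv2.INTER_CUBIC))
```

```text
(no output)
```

View pics/tz.png

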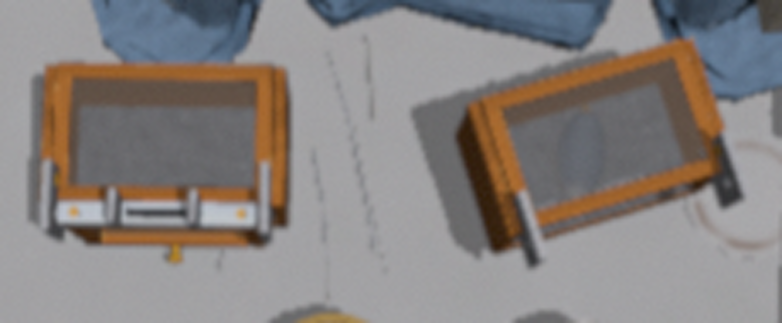

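View pics/sz.png

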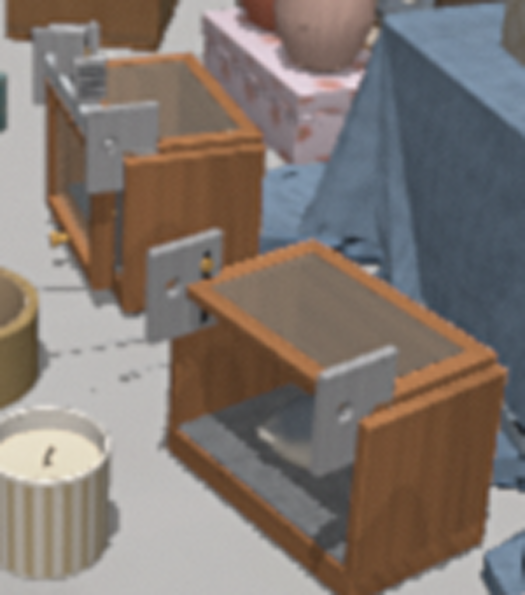

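The top zoom shows the empty case almost square and the bird case turned. The side zoom shows the bird case's ear holes at (172,287) and (344,411) and the empty case's near hole at (108,144). I'll fit both cases from these corners.

```bash
cat > fit.py <<'E'
from h import *
np.set_printoptions(precision=2,suppress=True)
S,T=cam('side'),cam('top')
s=lambda u,v:(S,np.array([(u+.5)/3.5+244.5,(v+.5)/3.5+154.5]))
t=lambda u,v:(T,np.array([(u+.5)/3.4+164.5,(v+.5)/3.4+154.5]))
# local points as function of ear thickness w, height off o
L=lambda x,z:(lambda w,o:(x,62,z+o)); Ri=lambda x,z:(lambda w,o:(x,-62-w,z+o))
m=lambda sg,x:(lambda w,o:(x,sg*(62+w/2),137+o))
bird=[(s(317,390),Ri(-13,137)),(s(313,475),Ri(-13,85)),(s(344,411),Ri(0,115)),(s(147,250),L(-13,137)),(s(147,343),L(-13,85)),(s(172,287),L(0,115)),
 (t(532,265),m(1,-13)),(t(733,206),m(-1,-13)),(t(488,100),lambda w,o:(95,75,111)),(t(688,42),lambda w,o:(95,-75,111)),(s(497,360),lambda w,o:(95,-75,111)),(s(170,445),lambda w,o:(8,75,0)),(s(350,592),lambda w,o:(8,-75,0))]
emp=[(s(87,106),Ri(-13,137)),(s(87,190),Ri(-13,85)),(s(108,144),Ri(0,115)),(s(35,30),L(-13,137)),(s(36,103),L(-13,85)),
 (t(52,236),m(1,-13)),(t(266,240),m(-1,-13)),(t(47,68),lambda w,o:(95,75,111)),(t(287,68),lambda w,o:(95,-75,111)),(s(265,140),lambda w,o:(95,-75,111)),(s(126,312),lambda w,o:(8,-75,0))]
for n,pts,g in(('bird',bird,(510,-240)),('empty',emp,(510,52))):
    def f(q):
        c,sn=np.cos(q[2]),np.sin(q[2]); r=[]
        for (d,px),l in pts:
            a,b,z=l(q[4],q[3]); r.append(proj(d,[q[0]+c*a-sn*b,q[1]+sn*a+c*b,z])[0]-px)
        return np.concatenate(r+[[(q[4]-4)/3,q[3]/7 if n=='bird' else q[3]]])
    r=least_squares(f,[*g,0,0,4],loss='soft_l1'); print(n,r.x,np.degrees(r.x[2])); print(f(r.x)[:-2].reshape(-1,2).round(1).tolist())
st=arm.read_state(); print(R.from_quat(st['ee_rot']).as_matrix().round(4))
for th in('speckled_bird','bird','tape_roll','striped_candle'):
  for c,d in(('side',S),('top',T)):
    print(th,c,[(onz(d,x['centre'],0),round(x['p'],2)) for x in arm.spot_point(c,th)[:2]])
E
python3 fit.py
```

```text
bird [ 511.73 -229.34    0.27   -2.73    6.64] 15.659647741541175
[[0.5, -3.3], [-0.8, 0.5], [-1.7, 0.3], [0.5, 0.9], [-0.3, 0.3], [-0.8, -0.5], [-0.3, -2.5], [1.6, -3.0], [-8.6, -0.6], [-0.0, -2.5], [1.8, -0.1], [-2.6, 2.3], [-2.6, 5.7]]
empty [510.65  49.1   -0.     3.01   1.91] -0.19834441756929444
[[-0.3, 1.4], [-0.6, 0.8], [-0.2, -0.2], [-1.5, 0.6], [-1.6, 1.3], [-0.5, -1.2], [-0.2, -2.7], [-0.8, -1.0], [0.2, -1.3], [0.6, 1.2], [-1.1, 4.2]]
[[ 0.92 -0.4   0.  ]
 [-0.4  -0.92  0.  ]
 [ 0.   -0.   -1.  ]]
speckled_bird side [(array([407.19, 125.19]), 0.66)]
speckled_bird top [(array([395.6 ,  99.85]), 0.8)]
bird side [(array([ 578.05, -187.79]), 0.67)]
bird top []
tape_roll side [(array([406.28, -54.43]), 0.74)]
tape_roll top [(array([417.07, -51.93]), 0.82)]
striped_candle side [(array([ 424.16, -210.29]), 0.67)]
striped_candle top [(array([ 420.54, -210.15]), 0.68)]
```

```bash
python3 - <<'E'
s=open('fit.py').read()
import re
s=s.replace("(t(488,100),lambda w,o:(95,75,111)),(t(688,42),lambda w,o:(95,-75,111)),(s(497,360),lambda w,o:(95,-75,111)),(s(170,445),lambda w,o:(8,75,0)),(s(350,592),lambda w,o:(8,-75,0))","")
s=s.replace("(t(47,68),lambda w,o:(95,75,111)),(t(287,68),lambda w,o:(95,-75,111)),(s(265,140),lambda w,o:(95,-75,111)),(s(126,312),lambda w,o:(8,-75,0))","")
s=s.replace("m=lambda sg,x:(lambda w,o:(x,sg*(62+w/2),137+o))","m=lambda sg,x:(lambda w,o:(x,sg*(62+w/2),85+o))")
s=s.split("st=arm")[0].replace("    r=least","    T0=T;r=least")
s+='''
    tiles=[]
    for sg in(1,-1):
      q=r.x;c,sn=np.cos(q[2]),np.sin(q[2])
      W=lambda a,b,z:np.array([q[0]+c*a-sn*b,q[1]+sn*a+c*b,z])
      for d in(T,S):
        ctr=proj(d,W(0,sg*64,115))[0].round().astype(int)
        im=d['color'][ctr[1]-19:ctr[1]+19,ctr[0]-19:ctr[0]+19,::-1]
        im=cv2.resize(im,None,fx=10,fy=10,interpolation=cv2.INTER_CUBIC)[:280 if 0 else 380]
        for y in(62,62+q[4]):
          P=np.array([W(a,sg*y,z+q[3]) for a,z in((10,85),(-13,85),(-13,137),(10,137))])
          p=((proj(d,P)-ctr+19+.5)*10).astype(int); cv2.polylines(im,[p.reshape(-1,1,2)],False,(0,255,0) if y==62 else (0,0,255),1)
        tiles.append(cv2.resize(im[40:340,40:340],(200,290)) if 0 else im[45:335,90:290])
    rows=globals().setdefault('rows',[]); rows.append(np.hstack(tiles))
cv2.imwrite('pics/ov.png',np.vstack(rows))
'''
open('fit2.py','w').write(s)
E
python3 fit2.py
```

```text
bird [ 510.07 -236.9     0.27    2.23    5.92] 15.64355385097345
[[1.4, -3.5], [0.1, 0.7], [-0.7, 0.2], [1.1, 0.5], [0.2, 0.2], [-0.2, -0.7], [0.4, 0.8], [-1.2, 1.3]]
empty [514.38  56.31  -0.03   0.94   4.76] -1.603974834468378
[[0.0, 1.3], [-0.2, 0.5], [0.1, -0.2], [-0.0, 0.1], [-0.2, 0.6], [0.3, -0.3], [-1.9, -0.3]]
```

View pics/ov.png

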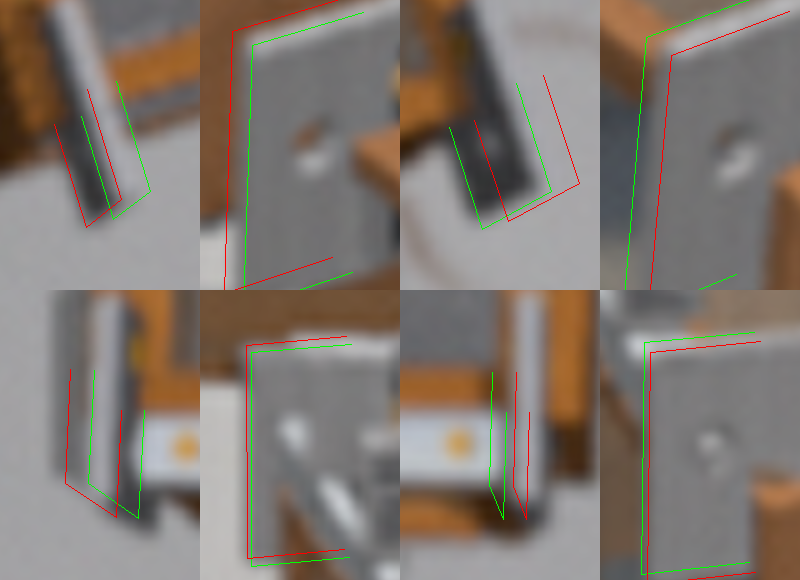

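The overlay shows the bird-case model within about 1 px. The empty-case model needs a shift of about 2.5 px in the top view, which puts it at y ≈ 51. I'll move to above the door now.

>>> servo_tool([
  [1,0.02,0.02,-0.04,0,0,-2],
  [1,0.06,0.05,-0.08,0,0,-5],
  [1,0.1,0.085,-0.09,0,0,-8],
  [1,0.145,0.12,-0.09,0,0,-11],
  [1,0.19,0.16,-0.09,0,0,-14],
  [1,0.235,0.195,-0.09,0,0,-17],
  [1,0.28,0.235,-0.09,0,0,-19],
  [1,0.325,0.27,-0.09,0,0,-21],
  [1,0.37,0.31,-0.09,0,0,-23],
  [1,0.41,0.345,-0.09,0,0,-23.5],
  [1,0.447,0.375,-0.09,0,0,-23.5],
  [1,0.447,0.375,-0.09,0,0,-23.5],
])

```text
clock: 3.5
position: [510.5, 46.1, 282.0]
ee_rot: [1.0, -0.005, -0.0, 0.0]
contact_force: [0.2, 0.7, 0.3]
gripper_width: 85.2
grasp_force: 0.0
```

```bash
cat >> h.py <<'E'
def goto(P,yaw):
    st=arm.read_state(); M=R.from_quat(st['ee_rot']).as_matrix()
    c,s=np.cos(np.radians(yaw)),np.sin(np.radians(yaw))
    G=np.array([[c,s,0],[s,-c,0],[0,0,-1.]])
    print('at',st['position'].round(1),'M',M.round(3).tolist(),'F',st['contact_force'].round(1),'w',round(st['gripper_width'],1),'t',round(st['clock'],2))
    print('shift m',(M.T@(np.array(P)-st['position'])/1000).round(4),'turn',np.degrees(R.from_matrix(M.T@G).as_rotvec()).round(2))
E
python3 - <<'E'
from h import *
np.set_printoptions(precision=2,suppress=True)
goto([512,51,230],-0.5)
im=cv2.imread('pics/top0.png').astype(float); T=cam('top')
org=im[...,2]-im[...,0]  # orange-ness
for n,cols,rows in(('empty',range(186,244,2),(165,190)),('bird',range(318,364,2),(160,205))):
    pts=[]
    for c in cols:
        o=org[rows[0]:rows[1],c]; i=np.argmax(o>50)
        if i>0: pts.append(onz(T,[c,rows[0]+i-1+(50-o[i-1])/(o[i]-o[i-1])],111))
    pts=np.array(pts); k=np.polyfit(pts[:,1],pts[:,0],1); res=pts[:,0]-np.polyval(k,pts[:,1])
    g=abs(res-np.median(res))<2; k=np.polyfit(pts[g,1],pts[g,0],1)
    th=-np.arctan(k[0]); print(n,g.sum(),len(g),'yaw',np.degrees(th),'back edge mid',pts[g].mean(0),'hingeline: x at y',[(np.polyval(k,y)-95/np.cos(th)).round(1) for y in((51,) if n=='empty' else(-235,-237))])
S=cam('side'); 
for th in('door_tabs','door_rail','door','case_empty_hinge','case_bird_hinge','case_bird_ears'):
    print(th,[(c,np.round(x['centre'],1),onz(d,x['centre'],z)) for c,d in(('side',S),('top',T)) for x in arm.spot_point(c,th)[:1] for z in [{'door_tabs':144,'door_rail':122,'door':114,'case_bird_ears':127}.get(th,115)]])
E
```

```text
at [510.5  46.1 282. ] M [[1.0, -0.01, -0.0], [-0.01, -1.0, -0.0], [-0.0, 0.0, -1.0]] F [0.2 0.7 0.3] w 85.2 t 3.5
shift m [ 0.   -0.    0.05] turn [ 0.03  0.03 -0.05]
empty 29 29 yaw -1.0036705558762942 back edge mid [605.42  47.62] hingeline: x at y [np.float64(510.5)]
bird 23 23 yaw 15.986894842396882 back edge mid [ 604.21 -217.52] hingeline: x at y [np.float64(510.4), np.float64(511.0)]
door_tabs [('side', array([266.1, 172.7]), array([508.46,  45.43])), ('top', array([207.8, 217.5]), array([507.5 ,  55.12]))]
door_rail [('side', array([264.6, 180.3]), array([508.55,  56.66])), ('top', array([208.4, 217.9]), array([509.95,  56.79]))]
door [('side', array([265.5, 184.7]), array([509.03,  51.25])), ('top', array([210.6, 218.7]), array([509.44,  53.29]))]
case_empty_hinge [('side', array([269.4, 181.8]), array([520.81,  61.76])), ('top', array([212.6, 212.8]), array([521.51,  49.18]))]
case_bird_hinge [('side', array([321.1, 253. ]), array([ 519.64, -238.58])), ('top', array([356. , 218.1]), array([ 508.08, -246.56]))]
case_bird_ears [('side', array([316.9, 248.5]), array([ 510.32, -241.74])), ('top', array([212.8, 217.7]), array([509.54,  47.24]))]
```

>>> servo_tool([
  [1,0,-0.0054,0.04,0,0,0.5],
  [1,0,-0.0054,0.08,0,0,0.5],
  [1,0,-0.0054,0.11,0,0,0.5],
  [1,0,-0.0054,0.13,0,0,0.5],
  [1,0,-0.0054,0.145,0,0,0.5],
  [1,0,-0.0054,0.154,0,0,0.5],
  [1,0,-0.0054,0.159,0,0,0.5],
  [1,0,-0.0054,0.159,0,0,0.5],
])

```text
clock: 5.2
position: [510.0, 54.1, 123.5]
ee_rot: [1.0, -0.007, 0.0, -0.0]
contact_force: [0.2, 0.5, 0.3]
gripper_width: 85.4
grasp_force: 0.0
```

Run:
```python
from h import *
goto([510.5,51.5,123],-1)
for n in('top','side'):
    d=cam(n); c=proj(d,[511,51,130])[0].astype(int)
    globals()[n]=cv2.resize(d['color'][c[1]-36:c[1]+36,c[0]-48:c[0]+48,::-1],(400,300),interpolation=cv2.INTER_CUBIC)
cv2.imwrite('pics/g.png',np.hstack([top,side]))
```

```text
at [510.   54.1 123.5] M [[1.0, -0.013, 0.0], [-0.013, -1.0, 0.0], [0.0, -0.0, -1.0]] F [0.2 0.5 0.3] w 85.4 t 5.2
shift m [0.0005 0.0026 0.0005] turn [-0.   -0.02  0.24]
```

View pics/g.png

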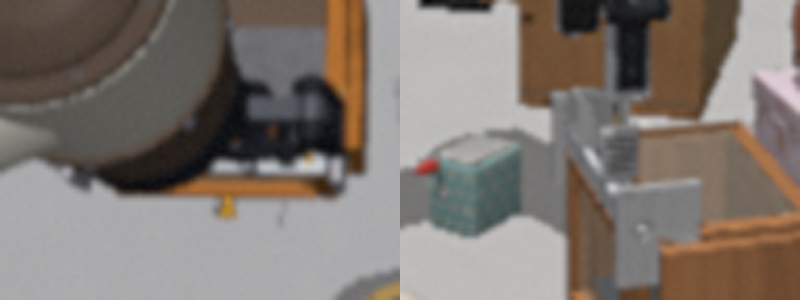

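Run:
```python
from h import *
d=cam('side'); im=d['color'][...,::-1].copy()
c=proj(d,[511,51,150])[0].astype(int)
x0,y0=c[0]-50,c[1]-60
im=cv2.resize(im[y0:y0+110,x0:x0+110],None,fx=5,fy=5,interpolation=cv2.INTER_CUBIC)
for P,col in(([510,54,123.5],(0,0,255)),([510,12,136],(0,255,0)),([510,96,136],(255,0,0)),([510,27,144],(0,255,255)),([510,77,144],(255,255,0))):
    p=((proj(d,P)[0]-[x0,y0]+.5)*5).astype(int); cv2.circle(im,tuple(p.tolist()),4,col,-1)
cv2.imwrite('pics/s5.png',im)
```

```text
(no output)
```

View pics/s5.png

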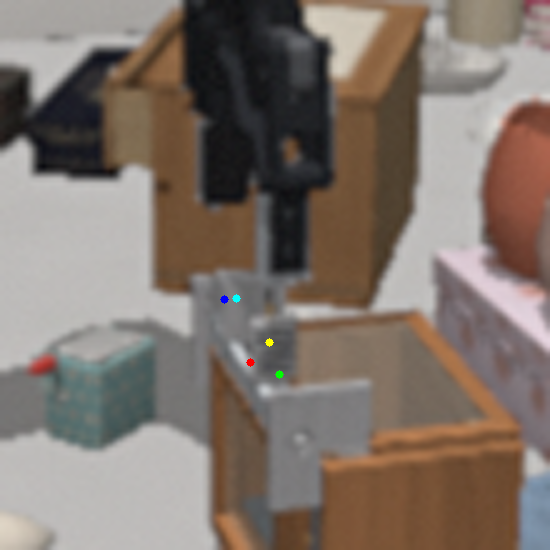

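Run:
```python
from h import *
d=cam('side'); a=cv2.imread('pics/side0.png'); b=d['color'][...,::-1]
c=proj(d,[511,51,150])[0].astype(int); x0,y0=c[0]-40,c[1]-40
f=lambda i:cv2.resize(i[y0:y0+70,x0:x0+66],None,fx=6,fy=6,interpolation=cv2.INTER_CUBIC)
cv2.imwrite('pics/df.png',np.hstack([f(a),f(b)]))
df=np.abs(a.astype(int)-b).sum(2)>60
for r in range(150,190,2): print(r,np.where(df[r,230:300])[0]+230)
print(proj(d,[[510,12,136],[510,12,150],[510,12,170]]).round())
```

```text
150 [267 268 269 270 271 272 273 274 275 276 277]
152 [267 268 269 270 271 272 273 274 275 276 277]
154 [267 268 269 270 271 272 273 274 275 276 277]
156 [267 268 269 270 271 272 273 274 275 276]
158 [267 268 269 270 271 272 273 274 275 276]
160 [267 268 269 270 271 272 273 274 275 276]
162 [259 260 261 262 263 264 265 266 267 268 269 270 271 272 273 274 275 276
 277]
164 [259 262 263 264 265 266 267 268 271 272 274 275]
166 []
168 [267 270]
170 [258 259 260 270 271 272 293 294 295 296 297]
172 [238 239 240 241 242 243 244 245 246 247 258 259 260 270 271 272 273 274
 275 276 277 278 279 280 281 282 283 284 285 286 287 288 289 290]
174 [230 231 232 233 242 243 244 245 246 247 248 249 250 251]
176 [246 247 248 249 250 251 252 253 254]
178 [247 248 249 250 251 252 253 254]
180 [247 248 249 250 251 252 253 254]
182 [247 248 249 250 251 252 253 254]
184 [247 248 249 250 251 252 253 254 271 273 274]
186 [247 248 249 250 251 252 253 254 255 256 257 258]
188 [247 248 249 250 251 252 253 254 255 256 257 258]
[[271. 182.]
 [271. 176.]
 [272. 167.]]
```

View pics/df.png

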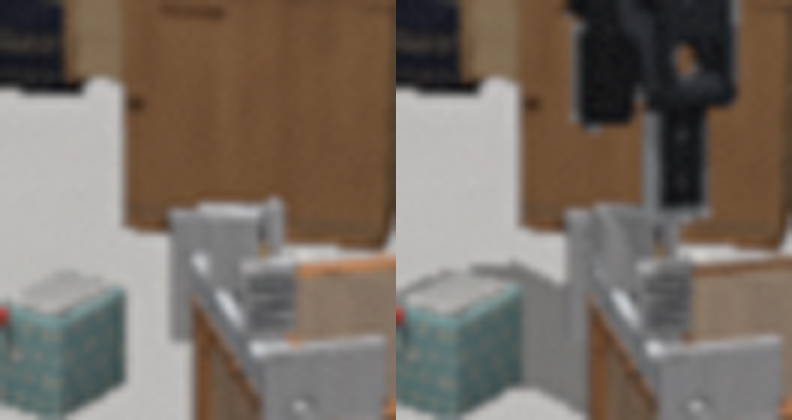

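>>> servo_tool([
  [0.85,0,0.0026,0.005,0,0,0],
  [0.8,0,0.0026,0.01,0,0,0],
  [0.8,0,0.0026,0.01,0,0,0],
])

```text
clock: 5.78
position: [509.4, 51.2, 112.7]
ee_rot: [1.0, -0.007, -0.001, 0.0]
contact_force: [-0.5, -0.1, 0.2]
gripper_width: 68.5
grasp_force: 0.0
```

Run:
```python
from h import *
goto([510.5,51.5,123],-1)
d=cam('side'); a=cv2.imread('pics/side0.png'); b=d['color'][...,::-1]
df=np.abs(a.astype(int)-b).sum(2)>60
for r in range(156,190,2): print(r,[c for c in np.where(df[r,256:285])[0]+256])
h=arm.read_state()['gripper_width']/2
for z in(113,125,135,150,165): print(z,proj(d,[[510,51-h,z],[510,51-h-10,z]]).round(1).tolist())
def f(i): return cv2.resize(i[115:215,225:325],None,fx=4,fy=4,interpolation=cv2.INTER_CUBIC)
t=cam('top')['color'][...,::-1]; ta=cv2.imread('pics/top0.png')
g=cv2.resize(t[160:260,165:265],None,fx=4,fy=4,interpolation=cv2.INTER_CUBIC)
cv2.imwrite('pics/p8.png',np.hstack([f(b),g]))
```

```text
at [509.4  51.2 112.7] M [[1.0, -0.014, -0.001], [-0.014, -1.0, -0.0], [-0.001, 0.0, -1.0]] F [-0.5 -0.1  0.2] w 68.5 t 5.78
shift m [ 0.0011 -0.0003 -0.0103] turn [0.03 0.07 0.22]
156 [np.int64(256), np.int64(257), np.int64(258), np.int64(259), np.int64(260), np.int64(261), np.int64(262), np.int64(263), np.int64(264), np.int64(265), np.int64(266), np.int64(267), np.int64(268), np.int64(269), np.int64(270), np.int64(271), np.int64(272), np.int64(273), np.int64(274), np.int64(275)]
158 [np.int64(258), np.int64(259), np.int64(260), np.int64(261), np.int64(262), np.int64(263), np.int64(266), np.int64(267), np.int64(268), np.int64(269), np.int64(270), np.int64(271), np.int64(272), np.int64(273), np.int64(274), np.int64(275)]
160 [np.int64(266), np.int64(267), np.int64(268), np.int64(269), np.int64(270), np.int64(271), np.int64(272), np.int64(273), np.int64(274), np.int64(275)]
162 [np.int64(259), np.int64(260), np.int64(261), np.int64(262), np.int64(263), np.int64(264), np.int64(265), np.int64(266), np.int64(267), np.int64(268), np.int64(269), np.int64(270), np.int64(271), np.int64(272),
[... 923 characters left out ...]
), np.int64(269), np.int64(270), np.int64(271), np.int64(272), np.int64(273), np.int64(274), np.int64(275), np.int64(276), np.int64(277), np.int64(278), np.int64(279), np.int64(280), np.int64(281), np.int64(282), np.int64(283), np.int64(284)]
174 [np.int64(259)]
176 []
178 []
180 []
182 []
184 [np.int64(269), np.int64(270), np.int64(271), np.int64(273), np.int64(274)]
186 [np.int64(256), np.int64(257), np.int64(258), np.int64(268), np.int64(269), np.int64(270)]
188 [np.int64(256), np.int64(257), np.int64(258)]
113 [[270.6, 191.6], [271.9, 193.6]]
125 [[270.6, 186.3], [272.0, 188.2]]
135 [[270.7, 181.9], [272.1, 183.7]]
150 [[270.8, 175.1], [272.2, 176.9]]
165 [[270.8, 168.2], [272.3, 170.1]]
```

View pics/p8.png

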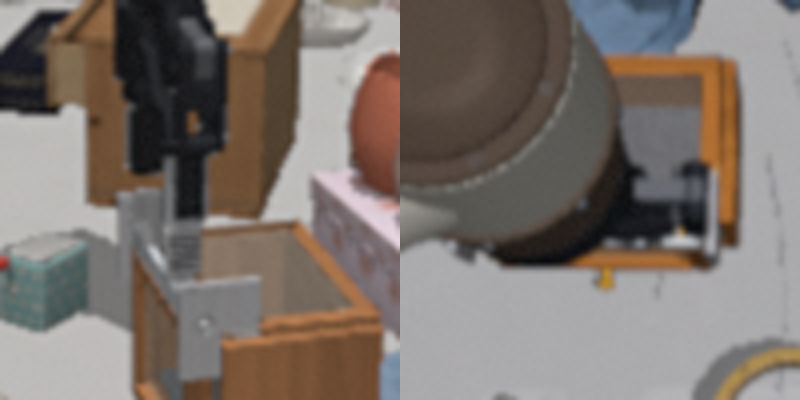

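The near fingertip ends level with the tab tops (side crop row ≈173), with the tab unoccluded. So the real tips sit about 35 mm higher than the reported TCP suggests. I'll trust the picture and descend carefully.

>>> servo_tool([
  [0.8,0.001,0,0.005,0,0,0],
  [0.8,0.001,0,0.01,0,0,0],
  [0.8,0.001,0,0.015,0,0,0],
])

```text
clock: 6.25
position: [510.7, 51.4, 97.8]
ee_rot: [1.0, -0.007, -0.0, 0.0]
contact_force: [0.6, -0.5, -0.4]
gripper_width: 68.4
grasp_force: 0.0
```

```bash
cat > tip.py <<'E'
from h import *
goto([510.5,51.5,123],-1)
d=cam('side'); a=cv2.imread('pics/side0.png').astype(int); b=d['color'][...,::-1].astype(int)
for r in range(158,192,2): print(r,b[r,266:277].sum(1)//3, a[r,266:277].sum(1)//3)
E
python3 tip.py
```

```text
at [510.7  51.4  97.8] M [[1.0, -0.013, -0.0], [-0.013, -1.0, -0.0], [-0.0, 0.0, -1.0]] F [ 0.6 -0.5 -0.4] w 68.4 t 6.25
shift m [-0.0002 -0.0001 -0.0252] turn [0.01 0.02 0.23]
158 [33 33 28 30 28 32 34 38 36 38 37] [82 81 81 80 80 78 77 77 76 80 80]
160 [35 39 37 28 22 25 22 24 23 21 35] [78 78 78 78 84 96 87 77 76 79 80]
162 [70 93 95 62 29 20 20 22 21 24 71] [154 146 147 140 137 148 136 104  82  78  81]
164 [90 98 98 63 29 29 43 37 23 26 70] [146 148 146 121 118 128 129 101  78  77  81]
166 [ 89 106 103  66  26  26  26  27  24  29  76] [122 126 119  93 108 127 132 108  87  83  81]
168 [ 90 110 105  64  28  24  26  25  23  31  63] [123 127 125 106 115 124 133 126 117 113 111]
170 [ 90 111 110  73  30  24  25  27  23  31  78] [124 129 130 122 126 139 155 177 178 191 202]
172 [ 90 106 100  61  30  25  33  28  23  30  65] [150 163 157 148 143 147 149 152 145 134 140]
174 [ 89 108 102  61  27  20  24  22  18  32  73] [121 111 102  99  95  93  96  95 102 111 119]
176 [ 97 118 114  86  66  65  64  73  77  87  99] [112 102  91  89  87  85  89  91  95 106 115]
178 [111 114 114 106 102 101 102 102 102 110 116] [112 111 101  94  91  84  83  88  96 108 117]
180 [141 105  84  79  81  85  88  92  99 108 118] [140 108  91  89  94  97 105 113 117 116 118]
182 [132 109  93  88  93  95  96  97 102 110 118] [132 108  97  94  99 101 103 105 114 114 118]
184 [105 115 114 107 107 111 118 109  94 108 123] [105 115 132 134 133 136 137 133 127 125 129]
186 [106 111 124 140 152 152 149 146 144 147 145] [106 132 182 190 175 165 161 158 152 151 147]
188 [104 102  98 107 119 121 117 119 119 123 122] [105 106 112 115 120 119 116 117 119 122 122]
190 [ 77 101 106 104 119 124 123 123 125 124 123] [ 77 100 106 104 120 123 122 123 125 122 123]
```

>>> servo_tool([
  [0.8,0,0,0.004,0,0,0],
  [0.8,0,0,0.008,0,0,0],
  [0.6,0,0,0.009,0,0,0],
  [0.5,0,0,0.009,0,0,0],
  [0.2,0,0,0.009,0,0,0],
  [0,0,0,0.009,0,0,0],
  [0,0,0,0.009,0,0,0],
])

```text
clock: 7.18
position: [510.5, 51.4, 89.0]
ee_rot: [1.0, -0.007, -0.0, -0.0]
contact_force: [-0.4, 0.6, -1.6]
gripper_width: 31.4
grasp_force: 61.7
```

Run:
```python
from h import *
goto([510.5,51.5,123],-1); s=arm.read_state(); print(s['grasp_force'],s['wrist_torque'])
d=cam('side'); b=d['color'][...,::-1]; t=cam('top')['color'][...,::-1]
f=lambda i:cv2.resize(i,None,fx=4,fy=4,interpolation=cv2.INTER_CUBIC)
cv2.imwrite('pics/p9.png',np.hstack([f(b[115:215,225:325]),f(t[160:260,165:265])]))
```

```text
at [510.5  51.4  89. ] M [[1.0, -0.014, -0.001], [-0.014, -1.0, 0.0], [-0.001, -0.0, -1.0]] F [-0.4  0.6 -1.6] w 31.4 t 7.17
shift m [-0.     -0.0001 -0.034 ] turn [-0.    0.04  0.22]
61.6890549659729 [0.20469213 0.02181075 0.01087907]
```

View pics/p9.png

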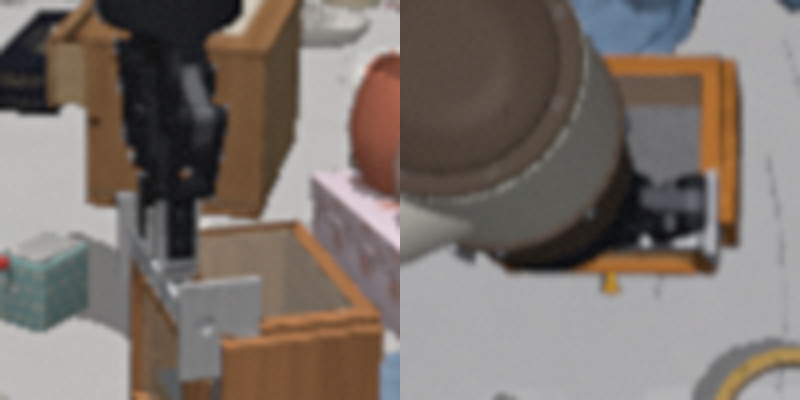

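I've now used all ten picture views, so from here I'll go by force, width and the networks. The crop showed the fingers closed on the tabs. First a 10 mm test lift.

>>> servo_tool([
  [0,0,0,-0.003,0,0,0],
  [0,0,0,-0.006,0,0,0],
  [0,0,0,-0.01,0,0,0],
  [0,0,0,-0.01,0,0,0],
])

```text
clock: 7.78
position: [511.2, 51.5, 99.9]
ee_rot: [1.0, -0.007, 0.001, -0.0]
contact_force: [-0.2, 0.0, -3.0]
gripper_width: 31.1
grasp_force: 61.7
```

```bash
cat > st.py <<'E'
from h import *
np.set_printoptions(precision=2,suppress=True)
s=arm.read_state(); print(s['position'],s['contact_force'],s['wrist_torque'],s['gripper_width'],s['grasp_force'],s['clock'])
D={n:cam(n) for n in('side','top')}
for th in('door','door_rail','door_knob','door_tabs'):
    o=[(D[n],np.array(x['centre'])) for n in D for x in arm.spot_point(n,th)[:1]]
    print(th,[x[1] for x in o],tri(o) if len(o)==2 else '')
E
python3 st.py
```

```text
[511.19  51.46  99.93] [-0.2   0.02 -2.99] [0.09 0.   0.05] 31.115375891328995 61.72172784805298 7.775
door [array([264.5, 178.7]), array([212.6, 218.3])] (array([506.86,  47.52, 129.82]), np.float64(0.5486526628115485))
door_rail [array([266. , 175.6]), array([212.5, 216. ])] (array([510.24,  46.98, 136.79]), np.float64(0.6846555872108411))
door_knob [array([256.6, 224.6])] 
door_tabs [array([266.2, 166.8]), array([208.6, 216.3])] (array([509.29,  51.98, 154.5 ]), np.float64(0.5513493623981276))
```

>>> servo_tool([
  [0,0,0,-0.02,0,0,0],
  [0,0,0,-0.055,0,0,0],
  [0,0,0,-0.095,0,0,0],
  [0,0,0,-0.13,0,0,0],
  [0,0,0.02,-0.14,0,0,-1],
  [0,0.001,0.06,-0.14,0,0,-4],
  [0,0.002,0.11,-0.14,0,0,-7],
  [0,0.003,0.16,-0.14,0,0,-10],
  [0,0.003,0.21,-0.14,0,0,-13],
  [0,0.003,0.25,-0.14,0,0,-15],
  [0,0.003,0.275,-0.14,0,0,-16.9],
  [0,0.003,0.287,-0.14,0,0,-16.9],
])

```text
clock: 9.78
position: [509.3, -236.7, 238.7]
ee_rot: [0.99, 0.139, -0.001, -0.0]
contact_force: [0.1, 0.3, -1.8]
gripper_width: 31.1
grasp_force: 61.7
```

```bash
python3 st.py
python3 - <<'E'
from h import *
goto([510.6,-235.5,100],15.9)
for n in('side','top'):
    for th in('door','bird','case_bird','case_bird_hinge'):
        print(n,th,[(np.round(x['box'],1).tolist(),round(x['p'],2)) for x in arm.look_for(n,th)[:2]] if 'hinge' not in th else '')
T=cam('top'); cv2.imwrite('pics/t2.png',T['color'][...,::-1]); S=cam('side'); cv2.imwrite('pics/s2.png',S['color'][...,::-1])
E
```

```text
[ 509.34 -236.73  238.72] [ 0.11  0.31 -1.84] [ 0.03 -0.03  0.02] 31.117448984181596 61.69157266616821 9.775
door [array([319.6, 171.6]), array([368.4, 204.4])] (array([ 510.  , -236.29,  258.29]), np.float64(0.6428916080502063))
door_rail [array([321.9, 164.9]), array([368.7, 208. ])] (array([ 508.12, -236.12,  268.11]), np.float64(2.8838323345616175))
door_knob [array([306.3, 228.8]), array([359.2, 225.1])] (array([ 488.97, -241.34,  165.97]), np.float64(1.0489303553427192))
door_tabs [array([323. , 148.6]), array([370.7, 202.5])] (array([ 511.16, -232.88,  292.5 ]), np.float64(1.7813008876162542))
at [ 510.1 -234.9  239.5] M [[0.96, 0.279, 0.0], [0.279, -0.96, 0.0], [0.0, 0.0, -1.0]] F [ 0.1 -0.5 -1. ] w 31.0 t 10.28
shift m [0.0003 0.0007 0.1395] turn [ 0.   -0.01  0.29]
side door [([321.2, 195.3, 64.6, 102.7], 0.63)]
side bird [([326.1, 278.8, 16.6, 21.5], 0.78), ([318.3, 152.3, 13.8, 17.5], 0.32)]
side case_bird [([338.1, 275.9, 105.5, 100.5], 0.96)]
side case_bird_hinge 
top door [([356.9, 217.7, 55.5, 17.7], 0.81)]
top bird []
top case_bird [([354.6, 204.4, 59.6, 54.1], 0.84), ([336.5, 265.9, 28.7, 30.5], 0.35)]
top case_bird_hinge
```

>>> servo_tool([
  [0,0,0,0.006,0,0,0.3],
  [0,0,0,0.015,0,0,0.3],
  [0,0,0,0.02,0,0,0.3],
  [0,0,0,0.021,0,0,0.3],
  [0,0,0,0.022,0,0,0.3],
  [0,0,0,0.023,0,0,0.3],
])

```text
clock: 11.42
position: [510.2, -235.6, 216.5]
ee_rot: [0.99, 0.138, 0.0, 0.0]
contact_force: [1.0, -0.5, -1.6]
gripper_width: 31.2
grasp_force: 61.7
```

>>> servo_tool([
  [0,0,0,0.001,0,0,0],
  [0,0,0,0.002,0,0,0],
  [0,0,0,0.003,0,0,0],
])

```text
clock: 11.8
position: [510.0, -235.6, 213.3]
ee_rot: [0.99, 0.138, 0.0, 0.0]
contact_force: [-0.6, 0.3, -2.7]
gripper_width: 31.1
grasp_force: 61.7
```

>>> servo_tool([
  [0,0,0,0.001,0,0,0],
  [0,0,0,0.002,0,0,0],
  [0,0,0,0.003,0,0,0],
])

```text
clock: 12.18
position: [509.9, -235.6, 210.2]
ee_rot: [0.99, 0.138, -0.0, -0.0]
contact_force: [0.5, -0.2, -2.4]
gripper_width: 30.8
grasp_force: 61.7
```

>>> servo_tool([
  [0,0,0,0.002,0,0,0],
  [0,0,0,0.004,0,0,0],
])

```text
clock: 12.42
position: [509.9, -235.6, 206.1]
ee_rot: [0.99, 0.138, -0.0, -0.0]
contact_force: [0.1, -1.0, -2.0]
gripper_width: 31.2
grasp_force: 61.7
```

>>> servo_tool([
  [0,0,0,0.002,0,0,0],
  [0,0,0,0.004,0,0,0],
])

```text
clock: 12.68
position: [510.0, -235.6, 202.1]
ee_rot: [0.99, 0.138, -0.0, 0.0]
contact_force: [-0.4, -0.3, -1.0]
gripper_width: 31.0
grasp_force: 61.7
```

>>> servo_tool([
  [0,0,0,0.002,0,0,0],
  [0,0,0,0.004,0,0,0],
])

```text
clock: 12.92
position: [510.0, -235.6, 198.2]
ee_rot: [0.99, 0.138, -0.0, 0.0]
contact_force: [0.2, 0.0, -2.9]
gripper_width: 30.8
grasp_force: 61.7
```

>>> servo_tool([
  [0,0,0,0.003,0,0,0],
  [0,0,0,0.006,0,0,0],
  [0,0,0,0.009,0,0,0],
])

```text
clock: 13.3
position: [509.9, -235.6, 189.1]
ee_rot: [0.99, 0.138, -0.0, -0.0]
contact_force: [0.0, 0.4, -0.9]
gripper_width: 31.0
grasp_force: 61.7
```

>>> servo_tool([
  [0,0,0,0.002,0,0,0],
  [0,0,0,0.004,0,0,0],
  [0,0,0,0.006,0,0,0],
])

```text
clock: 13.68
position: [510.0, -235.6, 183.2]
ee_rot: [0.99, 0.138, 0.0, 0.0]
contact_force: [-0.1, 0.3, -2.8]
gripper_width: 31.3
grasp_force: 61.7
```

>>> servo_tool([
  [0,0,0,0.003,0,0,0],
  [0,0,0,0.006,0,0,0],
  [0,0,0,0.01,0,0,0],
])

```text
clock: 14.05
position: [510.0, -235.6, 173.1]
ee_rot: [0.99, 0.138, 0.0, 0.0]
contact_force: [0.0, -0.0, -2.1]
gripper_width: 30.9
grasp_force: 61.7
```

>>> servo_tool([
  [0,0,0,0.005,0,0,0],
  [0,0,0,0.01,0,0,0],
  [0,0,0,0.015,0,0,0],
])

```text
clock: 14.42
position: [509.9, -235.6, 157.9]
ee_rot: [0.99, 0.138, -0.0, -0.0]
contact_force: [-0.3, 0.1, -1.3]
gripper_width: 30.9
grasp_force: 61.7
```

>>> servo_tool([
  [0,0,0,0.006,0,0,0],
  [0,0,0,0.012,0,0,0],
  [0,0,0,0.018,0,0,0],
  [0,0,0,0.024,0,0,0],
])

```text
clock: 14.92
position: [510.0, -235.6, 133.9]
ee_rot: [0.99, 0.138, -0.0, 0.0]
contact_force: [-0.1, -0.6, -1.8]
gripper_width: 31.2
grasp_force: 61.7
```

>>> servo_tool([
  [0,0,0,0.006,0,0,0],
  [0,0,0,0.012,0,0,0],
  [0,0,0,0.018,0,0,0],
  [0,0,0,0.024,0,0,0],
  [0,0,0,0.031,0,0,0],
  [0,0,0,0.031,0,0,0],
])

```text
clock: 15.68
position: [509.4, -235.4, 102.5]
ee_rot: [0.99, 0.138, -0.001, -0.0]
contact_force: [0.4, -0.2, -1.6]
gripper_width: 31.2
grasp_force: 61.7
```

```bash
python3 st.py; python3 -c "
from h import *
goto([510,-235.6,102],15.9)"
```

```text
[ 509.45 -235.45  102.52] [ 0.42 -0.23 -1.64] [ 0.03 -0.03 -0.02] 31.216437172345497 61.68904781341553 15.675
door [array([314.6, 251.3]), array([351.7, 216. ])] (array([ 510.15, -236.36,  118.77]), np.float64(0.8773259088024759))
door_rail [array([313.5, 243. ]), array([354.1, 218.1])] (array([ 505.28, -238.  ,  135.92]), np.float64(0.09640439273260881))
door_knob [array([301.5, 299.7]), array([347.6, 231.4])] (array([ 488.12, -244.54,   31.95]), np.float64(0.7934858078990601))
door_tabs [array([316.1, 230.7]), array([352.6, 213.3])] (array([ 511.75, -231.21,  153.94]), np.float64(0.16593880975841557))
at [ 510.  -235.6  103.5] M [[0.962, 0.273, 0.0], [0.273, -0.962, -0.0], [0.0, 0.0, -1.0]] F [ 0.1  0.1 -1.3] w 30.9 t 16.18
shift m [-0.      0.      0.0015] turn [ 0.01 -0.02 -0.07]
```

>>> servo_tool([
  [0,0.0005,0,0.001,0,0,0],
  [0,0.001,0,0.001,0,0,0],
  [0,0.0015,0,0.001,0,0,0],
])

```text
clock: 16.55
position: [511.2, -235.2, 102.2]
ee_rot: [0.99, 0.138, -0.0, -0.0]
contact_force: [-1.8, -1.2, -1.9]
gripper_width: 31.0
grasp_force: 61.7
```

>>> servo_tool([
  [0,0.0005,0,0,0,0,0],
  [0,0.001,0,0,0,0,0],
])

```text
clock: 16.8
position: [511.5, -235.1, 102.2]
ee_rot: [0.99, 0.138, -0.001, -0.0]
contact_force: [-2.4, -1.7, -0.5]
gripper_width: 31.0
grasp_force: 61.9
```

>>> servo_tool([
  [0,-0.001,0,0,0,0,0],
  [0,-0.0021,0,0,0,0,0],
  [0,-0.0021,0,0,0,0,0],
  [0.45,-0.0021,0,0,0,0,0],
  [0.6,-0.0021,0,0,0,0,0],
  [0.85,-0.0021,0,0,0,0,0],
  [0.85,-0.0021,0,0,0,0,0],
  [0.85,-0.0021,0,0,0,0,0],
])

```text
clock: 17.8
position: [510.5, -235.5, 102.4]
ee_rot: [0.99, 0.138, 0.0, 0.0]
contact_force: [-0.4, 0.1, -0.2]
gripper_width: 72.8
grasp_force: 0.0
```

```bash
python3 st.py
```

```text
[ 510.47 -235.5   102.44] [-0.41  0.09 -0.18] [-0.03 -0.   -0.02] 72.8115707946861 0.0 17.8
door [array([317.5, 244.5]), array([349.2, 218.3])] (array([ 511.52, -231.46,  127.62]), np.float64(2.711326021649711))
door_rail [array([315.8, 242.7]), array([353.4, 217. ])] (array([ 508.79, -237.17,  135.29]), np.float64(0.6691789012346874))
door_knob [array([304.1, 298.5]), array([212.4, 214.7])] (array([ 600.82,   85.08, -234.68]), np.float64(9.790427880260268))
door_tabs [array([316.1, 229.5]), array([219. , 226.7])] (array([566.42,  33.96,  -3.81]), np.float64(24.854962193284933))
```

>>> servo_tool([
  [0.85,0,0,0.002,0,0,0],
  [0.85,0,0,0.004,0,0,0],
  [0.85,0,0,0.006,0,0,0],
])

```text
clock: 18.68
position: [510.3, -235.5, 96.1]
ee_rot: [0.99, 0.138, -0.0, -0.0]
contact_force: [-0.1, -0.4, -0.8]
gripper_width: 72.7
grasp_force: 0.0
```

>>> servo_tool([
  [0.85,0,0,0.001,0,0,0],
  [0.85,0,0,0.002,0,0,0],
])

```text
clock: 18.92
position: [510.3, -235.5, 94.2]
ee_rot: [0.99, 0.138, -0.0, -0.0]
contact_force: [-0.4, 0.1, -0.9]
gripper_width: 72.4
grasp_force: 0.0
```

>>> servo_tool([
  [0.85,0,0,0.001,0,0,0],
  [0.85,0,0,0.002,0,0,0],
])

```text
clock: 19.18
position: [510.3, -235.5, 92.3]
ee_rot: [0.99, 0.138, 0.0, 0.0]
contact_force: [0.1, -0.3, 0.4]
gripper_width: 72.5
grasp_force: 0.0
```

>>> servo_tool([
  [0.85,0,0,0.001,0,0,0],
  [0.85,0,0,0.002,0,0,0],
])

```text
clock: 19.42
position: [510.3, -235.5, 90.3]
ee_rot: [0.99, 0.138, -0.0, -0.0]
contact_force: [-0.3, -0.4, -0.4]
gripper_width: 72.1
grasp_force: 0.0
```

>>> servo_tool([
  [0.85,0,0,0.001,0,0,0],
  [0.85,0,0,0.002,0,0,0],
])

```text
clock: 19.68
position: [510.4, -235.5, 88.2]
ee_rot: [0.99, 0.138, 0.0, 0.0]
contact_force: [-0.2, 0.1, 0.1]
gripper_width: 73.1
grasp_force: 0.0
```

>>> servo_tool([
  [0.85,0,0,0.001,0,0,0],
  [0.85,0,0,0.002,0,0,0],
])

```text
clock: 19.92
position: [510.4, -235.5, 86.3]
ee_rot: [0.99, 0.138, 0.0, 0.0]
contact_force: [0.5, -0.2, 0.3]
gripper_width: 72.6
grasp_force: 0.0
```

>>> servo_tool([
  [0.85,0,0,0.001,0,0,0],
  [0.85,0,0,0.002,0,0,0],
])

```text
clock: 20.18
position: [510.6, -235.7, 84.9]
ee_rot: [0.99, 0.138, 0.0, 0.0]
contact_force: [-0.8, 0.3, 3.1]
gripper_width: 72.3
grasp_force: 1.8
```

```bash
python3 st.py
python3 - <<'E'
from h import *
D={n:cam(n) for n in('side','top')}
print([(c,np.round(x['box'],1)) for c in D for x in arm.look_for(c,'door')[:1]])
# expected projections for hinge z 127 and 115
M=R.from_euler('z',15.9,degrees=True).as_matrix()
for hz in(127,115): print(hz,[(n,proj(D[n],[M@l+[510.4,-235.5,hz] for l in([0,0,8],[-18,0,-94],[0,0,30])]).round(1).tolist()) for n in D])
E
```

```text
[ 510.61 -235.71   84.86] [-0.8   0.33  3.06] [-0.    0.25  0.06] 72.33152681568616 1.8444729410111904 20.175
door [array([316.7, 247.1]), array([352.2, 213.9])] (array([ 513.49, -236.01,  125.98]), np.float64(0.8430782199781106))
door_rail [array([315.8, 240.9]), array([352.9, 215.3])] (array([ 510.43, -235.32,  137.52]), np.float64(0.06909527395154669))
door_knob [array([301.3, 299.1]), array([346.5, 230. ])] (array([ 489.78, -241.85,   31.05]), np.float64(1.52098485010373))
door_tabs [array([317.8, 231.8]), array([353.2, 215.3])] (array([ 511.35, -233.61,  152.81]), np.float64(1.5540143294678046))
[('side', array([315.6, 268.6,  52.4,  96. ])), ('top', array([335.4, 224.6,  26.1,  14. ]))]
127 [('side', [[315.8, 242.3], [304.1, 297.2], [316.5, 230.4]]), ('top', [[352.7, 215.6], [345.6, 230.0], [355.1, 213.9]])]
115 [('side', [[315.4, 248.7], [303.8, 302.9], [316.1, 236.9]]), ('top', [[351.5, 216.5], [344.6, 230.6], [353.8, 214.8]])]
```

>>> servo_tool([
  [0.85,0,0,0.001,0,0,0],
  [0.85,0,0,0.002,0,0,0],
])

```text
clock: 21.12
position: [510.5, -235.5, 82.2]
ee_rot: [0.99, 0.138, 0.0, 0.0]
contact_force: [-0.3, -0.4, 2.6]
gripper_width: 72.6
grasp_force: 1.8
```

>>> servo_tool([
  [0.85,0,0,0.001,0,0,0],
  [0.85,0,0,0.002,0,0,0],
])

```text
clock: 21.38
position: [510.3, -235.5, 80.2]
ee_rot: [0.99, 0.138, -0.0, -0.0]
contact_force: [0.2, -0.3, 4.3]
gripper_width: 72.4
grasp_force: 1.7
```

>>> servo_tool([
  [0.85,0,0,0.0005,0,0,0],
  [0.85,0,0,0.001,0,0,0],
])

```text
clock: 21.62
position: [510.3, -235.5, 79.2]
ee_rot: [0.99, 0.138, -0.0, -0.0]
contact_force: [0.2, 0.0, 3.0]
gripper_width: 72.2
grasp_force: 1.8
```

>>> servo_tool([
  [0.85,0,0,0.0005,0,0,0],
  [0.85,0,0,0.001,0,0,0],
])

```text
clock: 21.88
position: [510.3, -235.5, 78.3]
ee_rot: [0.99, 0.138, -0.0, -0.0]
contact_force: [-0.3, -0.2, 3.6]
gripper_width: 72.2
grasp_force: 1.6
```

Steady sliding force of about 3 N. I'll keep pressing.

>>> servo_tool([
  [0.85,0,0,0.0005,0,0,0],
  [0.85,0,0,0.001,0,0,0],
  [0.85,0,0,0.0015,0,0,0],
])

```text
clock: 22.25
position: [510.3, -235.5, 76.8]
ee_rot: [0.99, 0.138, -0.0, -0.0]
contact_force: [-1.0, -0.3, 2.1]
gripper_width: 72.5
grasp_force: 1.4
```

>>> servo_tool([
  [0.85,0,0,0.0005,0,0,0],
  [0.85,0,0,0.001,0,0,0],
  [0.85,0,0,0.0015,0,0,0],
])

```text
clock: 22.62
position: [510.2, -235.4, 75.0]
ee_rot: [0.99, 0.138, -0.0, -0.0]
contact_force: [-0.2, -0.3, 0.8]
gripper_width: 72.8
grasp_force: 0.0
```

>>> servo_tool([
  [0.85,0,0,0.0005,0,0,0],
  [0.85,0,0,0.001,0,0,0],
  [0.85,0,0,0.0015,0,0,0],
])

```text
clock: 23.0
position: [510.1, -235.4, 73.5]
ee_rot: [0.99, 0.138, -0.0, -0.0]
contact_force: [0.4, -0.4, 0.2]
gripper_width: 72.4
grasp_force: 0.0
```

>>> servo_tool([
  [0.85,0,0,0.0005,0,0,0],
  [0.85,0,0,0.001,0,0,0],
  [0.85,0,0,0.0015,0,0,0],
])

```text
clock: 23.38
position: [510.3, -235.5, 72.3]
ee_rot: [0.99, 0.138, -0.0, -0.0]
contact_force: [0.3, -0.1, -0.2]
gripper_width: 72.8
grasp_force: 0.0
```

>>> servo_tool([
  [0.85,0,0,0.0005,0,0,0],
  [0.85,0,0,0.001,0,0,0],
])

```text
clock: 23.62
position: [510.5, -235.5, 71.8]
ee_rot: [0.99, 0.138, 0.0, 0.0]
contact_force: [-1.1, 0.2, 4.3]
gripper_width: 72.5
grasp_force: 2.0
```

```bash
python3 st.py
python3 - <<'E'
from h import *
S=cam('side')
M=R.from_euler('z',15.9,degrees=True).as_matrix()
for hz in(119,115,111): print(hz,proj(S,[M@l+[510.4,-235.5,hz] for l in([0,0,8],[-18,0,-94],[0,0,30])]).round(1).tolist())
print([arm.spot_point('side',t)[:1] for t in('door_knob','door_tabs','pin_left','pin_right')],arm.look_for('side','door'))
E
```

```text
[ 510.46 -235.52   71.76] [-1.05  0.18  4.33] [ 0.26  0.27 -0.03] 72.46312450087581 2.019709534943104 23.625
door [array([315.3, 254.9]), array([352.5, 218. ])] (array([ 508.89, -239.64,  113.81]), np.float64(0.17746566258287544))
door_rail [array([318. , 247.7]), array([352.2, 218.4])] (array([ 510.68, -237.8 ,  125.53]), np.float64(2.2718717789897767))
door_knob [array([303.8, 303.7]), array([344.2, 231.6])] (array([ 492.44, -240.27,   19.1 ]), np.float64(0.6356793834829944))
door_tabs [array([317.4, 237.9]), array([351.1, 215.4])] (array([ 512.5 , -231.88,  140.48]), np.float64(1.2574630989765865))
119 [[315.5, 246.6], [303.9, 301.0], [316.3, 234.8]]
115 [[315.4, 248.7], [303.8, 302.9], [316.1, 236.9]]
111 [[315.3, 250.8], [303.7, 304.7], [316.0, 239.1]]Traceback (most recent call last):
  File "<stdin>", line 5, in <module>
ValueError: it knows: bird, case_bird, case_bird_ears, case_bird_hinge, case_empty, case_empty_hinge, door, door_knob, door_rail, door_tabs, speckled_bird, striped_candle, tape_roll
```

>>> servo_tool([
  [0.85,0,0,0.0005,0,0,0],
  [0.85,0,0,0.001,0,0,0],
  [0.85,0,0,0.001,0,0,0],
])

```text
clock: 24.65
position: [510.6, -235.5, 71.4]
ee_rot: [0.99, 0.138, 0.0, 0.0]
contact_force: [-2.3, 2.5, 9.9]
gripper_width: 72.8
grasp_force: 4.5
```

```bash
python3 st.py|head -1
```

```text
[ 510.63 -235.55   71.45] [-2.33  2.48  9.85] [ 0.65  0.77 -0.03] 72.84633045307812 4.478631466627121 24.65
```

Firm: 10 N for only 0.4 mm. I'll press each side separately with a slight tilt to confirm that both pins are seated.

>>> servo_tool([
  [0.85,0,0,-0.002,0,0,0],
  [0.85,0,0,-0.002,1,0,0],
  [0.85,0,-0.0015,-0.0015,2,0,0],
  [0.85,0,-0.0015,-0.001,2,0,0],
])

```text
clock: 25.65
position: [510.4, -234.5, 72.5]
ee_rot: [0.99, 0.138, -0.002, -0.017]
contact_force: [-2.0, 2.6, 10.4]
gripper_width: 72.5
grasp_force: 5.3
```

```bash
python3 st.py|head -1
```

```text
[ 510.41 -234.47   72.5 ] [-2.    2.62 10.37] [ 0.49  0.84 -0.04] 72.54943106897643 5.333792120218277 25.65
```

>>> servo_tool([
  [0.85,0,0.0015,-0.001,-2,0,0],
  [0.85,0,0.003,-0.002,-4,0,0],
  [0.85,0,0.003,-0.001,-4,0,0],
  [0.85,0,0.003,-0.0003,-4,0,0],
  [0.85,0,0.003,-0.0003,-4,0,0],
])

```text
clock: 26.78
position: [511.3, -237.1, 72.6]
ee_rot: [0.99, 0.138, 0.003, 0.017]
contact_force: [-1.4, 1.8, 9.0]
gripper_width: 72.7
grasp_force: 4.5
```

```bash
python3 st.py|head -1
```

```text
[ 511.3  -237.14   72.59] [-1.44  1.84  8.95] [0.8  0.6  0.05] 72.70160613164211 4.462834596633911 26.775
```

Both sides are firm and level. Withdrawing now.

>>> servo_tool([
  [0.85,0,0,-0.003,0,0,0],
  [0.85,0,-0.0015,-0.004,2,0,0],
  [0.85,0,-0.0015,-0.004,2,0,0],
])

```text
clock: 27.65
position: [510.5, -235.7, 74.9]
ee_rot: [0.991, 0.137, -0.0, -0.0]
contact_force: [0.1, -0.2, 0.3]
gripper_width: 72.3
grasp_force: 0.0
```

>>> servo_tool([
  [0.85,0,0,-0.01,0,0,0],
  [0.85,0,0,-0.025,0,0,0],
  [0.85,0,0,-0.045,0,0,0],
  [0.85,0,0,-0.08,0,0,0],
  [0.85,0,0,-0.12,0,0,0],
  [0.85,0,0,-0.15,0,0,0],
  [0.85,0,0,-0.15,0,0,0],
])

```text
clock: 28.52
position: [511.9, -235.7, 229.8]
ee_rot: [0.99, 0.138, 0.004, 0.002]
contact_force: [0.7, 0.6, -1.2]
gripper_width: 72.6
grasp_force: 0.0
```

```bash
python3 st.py
python3 - <<'E'
from h import *
D={n:cam(n) for n in('side','top')}
M=R.from_euler('z',15.9,degrees=True).as_matrix()
print([(n,proj(D[n],[M@l+[510.4,-235.5,114] for l in([0,0,8],[-18,0,-94],[0,0,30])]).round(1).tolist()) for n in D])
for th in('bird','tape_roll','striped_candle','speckled_bird'):
    print(th,[(n,np.round(x['centre'],1).tolist()) for n in D for x in arm.spot_point(n,th)[:1]])
# tab tips: bright blobs along the tab line in top view at z=144 (y offset local)
d=D['top']; a=cv2.cvtColor(d['color'],cv2.COLOR_RGB2GRAY).astype(float)
ys=np.arange(-75,76,1.5)
for z,n in((152,'tabs'),(122,'rail/ears')):
    p=proj(d,[M@[0,y,0]+[510.4,-235.5,z] for y in ys]).astype(np.float32)
    v=cv2.remap(a.astype(np.float32),p[:,:1],p[:,1:],cv2.INTER_LINEAR).ravel(); print(n,list(zip(ys.tolist(),v.astype(int).tolist())))
E
```

```text
[ 511.93 -235.7   229.76] [ 0.67  0.59 -1.19] [-0.01  0.02  0.02] 72.61788569122798 0.0 28.525
door [array([316.5, 254. ]), array([348.5, 220. ])] (array([ 510.23, -233.32,  110.85]), np.float64(2.5828164050342366))
door_rail [array([318. , 248.2]), array([350.9, 217.5])] (array([ 512.22, -235.5 ,  123.06]), np.float64(1.9244036459353424))
door_knob [array([302.5, 303.5]), array([343.8, 230.4])] (array([ 492.39, -238.7 ,   18.65]), np.float64(0.6120983526716941))
door_tabs [array([316.6, 237.1]), array([353.2, 212.4])] (array([ 513.33, -234.14,  143.74]), np.float64(1.0684055009805888))
[('side', [[315.4, 249.2], [303.7, 303.3], [316.1, 237.5]]), ('top', [[351.4, 216.5], [344.5, 230.6], [353.7, 214.9]])]
bird [('top', [353.6, 215.3])]
tape_roll [('side', [314.4, 250.5])]
striped_candle [('side', [258.5, 309.1]), ('top', [333.6, 262.8])]
speckled_bird [('side', [214.8, 223.7]), ('top', [197.1, 273.7])]
tabs [(-75.0, 21), (-73.5, 20), (-72.0, 20), (-70.5, 19), (-69.0, 18), (-67.5, 13), (-66.0, 11), (-64.5, 12), (-63.0, 10), (-61.5, 12), (-60.0, 12), (-58.5, 9), (-57.0, 9), (-55.5, 10),
[... 1698 characters left out ...]
, (-7.5, 77), (-6.0, 77), (-4.5, 73), (-3.0, 72), (-1.5, 72), (0.0, 76), (1.5, 76), (3.0, 73), (4.5, 71), (6.0, 76), (7.5, 80), (9.0, 84), (10.5, 88), (12.0, 100), (13.5, 120), (15.0, 125), (16.5, 117), (18.0, 91), (19.5, 62), (21.0, 50), (22.5, 62), (24.0, 90), (25.5, 113), (27.0, 136), (28.5, 158), (30.0, 175), (31.5, 186), (33.0, 189), (34.5, 190), (36.0, 190), (37.5, 190), (39.0, 191), (40.5, 190), (42.0, 188), (43.5, 179), (45.0, 169), (46.5, 160), (48.0, 156), (49.5, 161), (51.0, 172), (52.5, 181), (54.0, 185), (55.5, 179), (57.0, 160), (58.5, 149), (60.0, 151), (61.5, 158), (63.0, 148), (64.5, 121), (66.0, 91), (67.5, 73), (69.0, 78), (70.5, 90), (72.0, 104), (73.5, 113), (75.0, 120)]
```

>>> servo_tool([
  [0.85,0,-0.02,-0.01,0,0,0],
  [0.85,0,-0.06,-0.02,0,0,0],
  [0.85,0,-0.11,-0.02,0,0,0],
  [0.85,0,-0.16,-0.02,0,0,0],
  [0.85,0,-0.21,-0.02,0,0,0],
  [0.85,0,-0.24,-0.02,0,0,0],
  [0.85,0,-0.24,-0.02,0,0,0],
])

```text
clock: 30.4
position: [444.1, -2.5, 246.5]
ee_rot: [0.99, 0.14, 0.001, -0.0]
contact_force: [-0.1, 0.4, -0.3]
gripper_width: 73.0
grasp_force: 0.0
```

```bash
python3 st.py
python3 - <<'E'
from h import *
D={n:cam(n) for n in('side','top')}
M=R.from_euler('z',15.9,degrees=True).as_matrix()
d=D['top']; a=cv2.cvtColor(d['color'],cv2.COLOR_RGB2GRAY).astype(np.float32)
ys=np.arange(-72,73,2.)
for z,x in((152,-4),(152,4),(122,0)):
    p=proj(d,[M@[x,y,0]+[510.4,-235.5,z] for y in ys]).astype(np.float32)
    v=cv2.remap(a,p[:,:1],p[:,1:],cv2.INTER_LINEAR).ravel(); print(z,x,' '.join(f'{y:.0f}:{k:.0f}' for y,k in zip(ys,v)))
for th in('bird','tape_roll','striped_candle','speckled_bird'):
    print(th,[(n,np.round(x['centre'],1).tolist(),round(x['p'],2)) for n in D for x in arm.spot_point(n,th)[:1]])
E
```

```text
[444.15  -2.55 246.5 ] [-0.09  0.42 -0.32] [-0.07 -0.02  0.08] 72.96251318958905 0.0 30.4
door [array([314.5, 254.2]), array([352.1, 215. ])] (array([ 511.01, -237.67,  114.12]), np.float64(1.793753097373468))
door_rail [array([317.7, 249.7]), array([353.1, 216. ])] (array([ 512.29, -239.26,  122.82]), np.float64(0.45855155475567244))
door_knob [array([301. , 307.6]), array([344.4, 233.7])] (array([ 487.57, -241.57,   12.93]), np.float64(0.33409516103429837))
door_tabs [array([317.1, 237.3]), array([353.5, 215.5])] (array([ 510.86, -235.66,  144.09]), np.float64(0.8438828680950792))
152 -4 -72:176 -70:177 -68:177 -66:178 -64:178 -62:178 -60:174 -58:154 -56:110 -54:75 -52:86 -50:121 -48:155 -46:187 -44:194 -42:188 -40:194 -38:203 -36:204 -34:204 -32:205 -30:201 -28:186 -26:173 -24:152 -22:108 -20:68 -18:61 -16:76 -14:95 -12:108 -10:124 -8:136 -6:131 -4:135 -2:139 0:130 2:132 4:130 6:124 8:124 10:128 12:128 14:123 16:128 18:142 20:156 22:155 24:124 26:73 28:57 30:93 32:135 34:171 36:197 38:207 40:209 42:208 44:207 46:207 48:205 50:196 52:185 54:181 56:189 58:200 60:203 62:182 64:163 66
[... 641 characters left out ...]
4 -52:177 -50:179 -48:188 -46:199 -44:203 -42:204 -40:203 -38:196 -36:182 -34:169 -32:143 -30:92 -28:63 -26:62 -24:77 -22:88 -20:84 -18:81 -16:93 -14:96 -12:89 -10:91 -8:96 -6:97 -4:82 -2:87 0:95 2:92 4:84 6:92 8:96 10:99 12:121 14:150 16:147 18:104 20:60 22:64 24:98 26:132 28:165 30:191 32:205 34:208 36:208 38:207 40:207 42:204 44:192 46:177 48:171 50:181 52:195 54:201 56:190 58:168 60:165 62:169 64:144 66:100 68:72 70:64 72:63
bird [('side', [256.3, 308.7], 0.33)]
tape_roll [('side', [232.0, 261.3], 0.57), ('top', [258.7, 264.9], 0.61)]
striped_candle [('side', [259.3, 307.3], 0.86), ('top', [332.1, 263.5], 0.96)]
speckled_bird [('side', [215.2, 224.1], 0.7), ('top', [194.5, 275.1], 0.75)]
```

```bash
python3 -c "
from bench import arm
print(arm.job_done())"
```

```text
the job is handed in; nothing more can be done
None
```

The door now hangs in front of the bird by both pins, knob outwards, and the job was handed in at about 31 s. Each side stood firm under about 10 N, and the tab spacing matches both pins fully out. The tape roll, candle and speckled bird show where they stood. The bird behind the door could not be seen clearly for a last check, but nothing touched it.

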